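# Open the seed dispenser's fill neck

## Robot

A 6-joint arm with a two-finger parallel gripper is mounted at the origin on the work surface. World frame = base frame: x ahead of the robot, y to its left, z up, the work surface at z = 0. Lengths are in m, angles in rad, forces in N, time in s.
With the tool pointing down it reaches from about 0.35 to 0.775 m from the base axis. Payload 7.3 kg.
Tool frame: the origin (TCP) lies at the very end of the fingers, on their centre line; the grasp point (between the pads) lies 19 mm behind it; x points along the fingers, y is the direction in which the jaws open and shut, and the axes are right-handed (so a half turn about x gives the same grasp; the last joint's range is limited). The gripper opens to 92 mm and grips with 3 to 60 N. Pads are 19 mm wide; open, the fingers measure 130 mm over their backs; the gripper's body (75 mm by 190 mm) begins 47 mm behind the grasp point.
Start: joints at [-1.362, 0.342, 1.524, -0, 1.275, -0.146], TCP at [0.182, -0.492, 0.199] pointing down, gripper open.
Joint ranges: [-2.53, 2.53], [-0.77, 2.02], [0.04, 2.7], [-1, 4.14], [0.28, 2.66], [-3.11, 3.11]. Speed limits (rad/s): [2.57, 2.57, 3.14, 3.14, 3.14, 3.14].

## Interface

Orientations are given as [roll, pitch, yaw] about the fixed x, y, z axes, in that order (R = Rz(yaw) Ry(pitch) Rx(roll)).
In Python, from cell import robot gives the robot as it stands.
- The arm moves only by the tool play_rows, never from a script. Its argument "moves" is a list that holds one entry, the list of rows, each a list of 5 numbers: the shift along the tool's x, y, z in m, then the turn about the tool's x in degrees, then the opening, from -1 (shut) to 1 (fully open), so that 0 is half open. A call has exactly 10 rows; each row shifts and turns the pose as measured when the row begins, along the tool's axes as they then stand; what a row does not reach is not made up. A row lasts 1/10 s, in which the tool goes at most 50 mm and 8.59 degrees, less where a joint would pass 70% of its speed; a pose out of reach is approached as far as the arm can. A call with a gripper value outside its range is refused whole. The fingers move at their own pace and stop on an object; "grip_force" is the grip in N (left out, the last holds). Time passes only in rows, so rows that do not move let the fingers close, or fill a call up. It gives the time, the measured TCP pose, the force and the opening at its end, in the units of the state.
- robot.observe(): the state, without advancing time (a new reading comes with each control period).
- robot.read_camera(name): name is "scene" or "top" or "wrist"; returns the picture (480x640x3 uint8, red, green, blue); there is no depth.
- robot.get_calibration(name): a dict with "mtx" (3x3 intrinsics, pixels), "view" (4x4, takes a point from world to camera coordinates). Camera axes: x right, y up, looking along -z (the intrinsics and any distortion apply to the point x, -y, -z); pixel columns grow to the right and rows downward; lengths in m; the calibration is good to about 2 mm. A picture is of the moment at which its call begins: read the wrist's pose just before it. get_calibration takes no time and is no camera call; for the wrist camera it gives the pose at the moment of the call.
- robot.hand_in(): hands the job in, once; it reports no verdict.
Trained networks look in the newest picture that a camera, given by its name, has taken for a name from the list of things; names that differ only in an ending like _2 or _b are one class to them, and where a whole thing is asked for, a point or a joint stands for the part that bears it (a point fixed in the world has none). Each returns a list of dicts, best first, with "score" (0 to 1); they miss things now and then, are a little off and sometimes report something else, mostly with a low value. They report only what shows in the picture. A call takes as long as a camera call. They do not tell look-alikes from the thing itself.
- robot.spot_in(camera, label): "point" ([column, row] in pixels, amid what is visible of it).
The state is a dict: "time": time; "qpos": joint angles; "qvel": joint speeds; "joint_efforts": joint torques, N m; "tool_pos": TCP position; "tool_rot": TCP orientation; "contact_force": force on the tool from outside, world axes, zero at the start; "torque": the same for the moment, N m; "opening": finger opening in m.
Only numpy, scipy, OpenCV 4.12 (cv2) and the standard library are available. Lean on these libraries where they do the work, as an engineer would, in place of code of your own. Each camera call takes 0.05 s, during which the arm holds its last target.

## Task

Unscrew the large ribbed cap from the fill neck on top of the seed dispenser, turning it anticlockwise and taking a fresh grip as often as needed, and lift it off. Set it down, without dropping it, the right way up and flat inside the empty shallow tray, and let go. Leave the glass jar standing where it is.

Things in the scene. Friction and masses are not known exactly. Their poses are not given: they have to be found in the camera images.
- cap_center (a point): Centre (half-way up) of the big ribbed black cap, 54 mm across, 30 tall, 80 g, larger of the two on the grey dispenser (the small one is fixed). z up; x along its top's grey bar to the dot. Turns easily; 100-130 deg anticlockwise from above frees it, then a stop 20 deg on, still liftable. Free with x 142-161 deg anticlockwise of neck's x (starts at 16-40). Don't raise it while turning (1 mm play).
- neck (a point): Centre of the rim of the fill neck under the cap (32 mm across, 42 over threads), 36 mm above the flat top of the dispenser, 121 above the table; screwed-on cap's centre 9 mm lower, quite clear when 40 mm higher. z up. Dispenser: fixed grey box 200 x 300 x 85 mm along this x, y; its middle at x +20, y +70 mm from here; 80 mm round the neck is clear.
- tray_in (a point): Centre of the inner floor (4 mm above the table) of the empty shallow grey square tray: fixed, 180 x 180 mm outside, 172 inside, rim 20 mm above the table, x and y along its sides. It stands left or right of the dispenser; the deeper carton full of packets is on the other side.
- jar: Glass jar with a black lid, 62 mm in diameter, 95 mm tall, loose, to be left alone; origin at the centre of its underside, z up.
There are look-alikes about, which are no part of the job. Of the things shaped like the part that bears cap_center, the black one is meant.

How it is judged:
On the way:
1. the cap is unscrewed and lifted clear above the neck (z of cap_center in the frame of neck above 0.025 m and horizontal distance between cap_center and neck below 0.12 m), for 0.1 s.
At the end, for the whole second after the job is handed in: The cap lies at rest, flat and the right way up (within 11 degrees) on the floor of the empty tray, wholly inside its walls (centre within 62 mm of the tray's centre along each side), and the jar is within 30 mm of where it was (x of cap_center in the frame of tray_in between -0.062 and 0.062 m and y of cap_center in the frame of tray_in between -0.062 and 0.062 m and z of cap_center in the frame of tray_in between 0.008 and 0.022 m and angle between cap_center's own z axis and vertical below 0.2 rad and linear speed of cap below 0.02 m/s and distance of jar from where it was at the start of the episode below 0.03 m); the robot touches nothing.
It fails at once if the glass jar is knocked over or pushed more than 30 mm (distance of jar from where it was at the start of the episode above 0.03 m or angle between jar's own z axis and vertical above 0.35 rad).
It fails at once if the cap is dropped (falls free from more than about 4 cm) (linear speed of cap above 0.9 m/s and contact force between the fingers and cap below 0.05 N).
It also fails if it takes over 48 s, if anything falls off the work surface, if the arm or the gripper's body presses on something with over 40 N, if the wrist force passes 120 N, or if a joint passes its speed limit or range.

## Working session

There is one attempt and no reset: what is moved stays moved. The work goes in short steps, Python scripts to look and compute and a tool call to move; the robot and the scene stay as the last step left them, time stands still between calls to the robot, and variables do not carry over. Pictures are saved under pics/ and viewed, and the job is handed in when it is done.

Besides the shell and the picture viewer there is one more tool, called after "Request:" as name([rows], argument=value, ...), one row to a line, values as JSON. play_rows: Moves the arm, as the interface text tells. Its arguments: {"type":"object","properties":{"moves":{"type":"array"},"grip_force":{"type":"number"}},"required":["moves"]}

```bash
mkdir -p pics; ls; python3 - <<'E'
from cell import robot
import cv2
print(robot.observe())
for c in ["scene","top","wrist"]:
    im=robot.read_camera(c); cv2.imwrite(f"pics/{c}0.png",im[:,:,::-1])
    k=robot.get_calibration(c); print(c,k["mtx"].tolist(),k["view"].tolist() if hasattr(k["view"],'tolist') else k["view"],k.keys())
for c in ["scene","top"]:
  for n in ["cap_center","neck","tray_in","jar"]:
    print(c,n,robot.spot_in(c,n)[:4])
E
```

```text
pics
{'time': 0.0, 'qpos': array([-1.36202798e+00,  3.42697773e-01,  1.52501705e+00, -4.23396100e-05,
        1.27538937e+00, -1.46037946e-01]), 'qvel': array([ 0.0008581 ,  0.00050027, -0.00052304, -0.00099996,  0.00025179,
       -0.00141133]), 'joint_efforts': array([ 1.38332409e-03, -4.31236446e+01, -2.44214112e+01,  7.18524749e-02,
        5.59692469e-02, -1.51735298e-04]), 'tool_pos': array([ 0.18228457, -0.49186052,  0.19825793]), 'tool_rot': array([-1.69005552,  1.56928424,  1.80635578]), 'contact_force': array([-1.25694277, -0.66574693, -0.82992767]), 'torque': array([-0.06198963, -0.03043084, -0.03226544]), 'opening': 0.09166395459934508}
scene [[495.0655887430148, 0.0, 319.8321795632625], [0.0, 495.0655887430148, 239.9548314633239], [0.0, 0.0, 1.0]] [[-0.7380780754243532, 0.6746520495596465, 0.00923940489701158, 0.4583085010346938], [-0.5546429494044568, -0.6144704299775223, 0.5610679899612561, 0.2998432304018982], [0.3842030104694758, 0.40898741142999373, 0.8277181549525084, -1.2886849847612218], [0.0, 0.0, 0.0, 1.0]] dict_keys(['mtx', 'view'])
top [[562.5379102998993, 0.
[... 813 characters left out ...]
 'view'])
scene cap_center [{'point': [399.8, 358.8], 'score': 0.93}, {'point': [320.4, 209.6], 'score': 0.92}, {'point': [371.4, 195.9], 'score': 0.67}, {'point': [215.7, 300.9], 'score': 0.56}]
scene neck [{'point': [326.0, 267.3], 'score': 0.89}]
scene tray_in [{'point': [492.7, 333.6], 'score': 0.57}]
scene jar [{'point': [407.3, 220.6], 'score': 0.64}]
top cap_center [{'point': [333.2, 164.1], 'score': 0.96}, {'point': [333.1, 329.0], 'score': 0.84}, {'point': [203.6, 237.0], 'score': 0.73}, {'point': [326.3, 250.0], 'score': 0.57}]
top neck [{'point': [296.5, 237.2], 'score': 0.57}]
top tray_in [{'point': [173.7, 307.0], 'score': 0.7}]
top jar [{'point': [282.7, 322.9], 'score': 0.59}]
```

View pics/scene0.png

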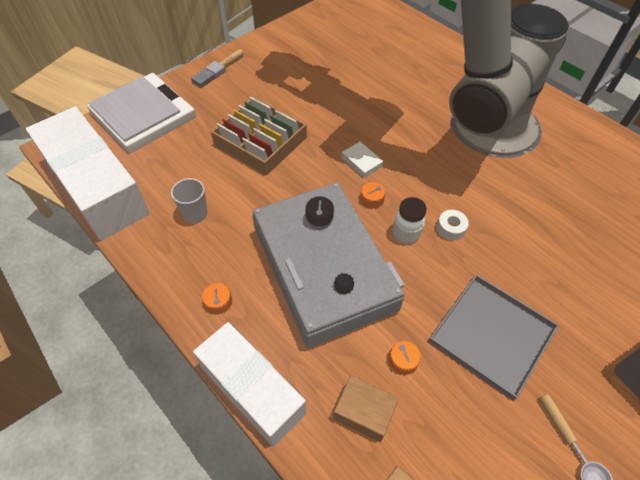

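View pics/top0.png

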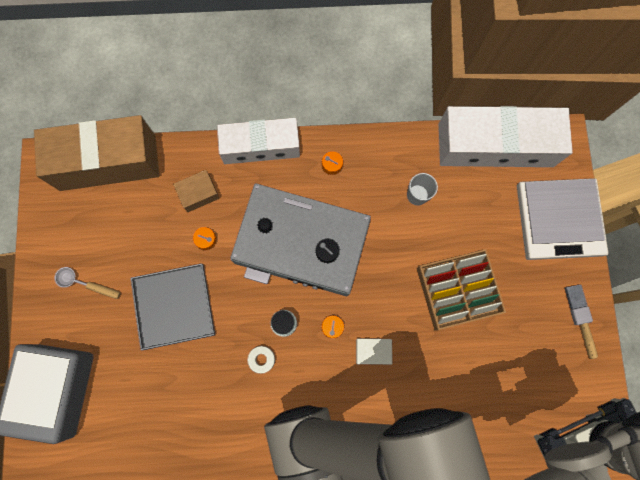

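View pics/wrist0.png

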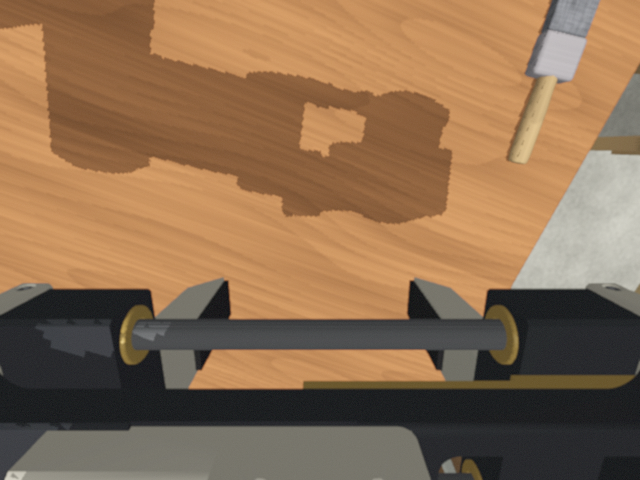

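The large black cap is at scene (320,210) and top (326,250). The tray is at scene (493,334) and top (173,307), on the left of the dispenser. The jar is at scene (408,221). Orange caps are the look-alikes. Next I'll enlarge these views and measure.

```bash
cat > h.py <<'E'
import numpy as np,cv2
from cell import robot
def ray(c,p):
    k=robot.get_calibration(c); M=np.array(k["mtx"]);V=np.array(k["view"])
    d=np.linalg.inv(M)@[p[0],p[1],1]; d=np.array([d[0],-d[1],-d[2]])
    R=V[:3,:3]; return -R.T@V[:3,3], R.T@d/np.linalg.norm(d)
def atz(c,p,z):
    o,d=ray(c,p); return o+d*(z-o[2])/d[2]
def proj(c,P):
    k=robot.get_calibration(c); M=np.array(k["mtx"]);V=np.array(k["view"])
    q=V[:3,:3]@np.array(P)+V[:3,3]; q=M@[q[0],-q[1],-q[2]]; return q[:2]/q[2]
E
python3 - <<'E'
from h import *
for c,(x,y) in {"scene":(320,210),"top":(326,250)}.items():
    im=cv2.imread(f"pics/{c}0.png")[y-40:y+40,x-50:x+50]
    cv2.imwrite(f"pics/{c}_z.png",cv2.resize(im,None,fx=8,fy=8,interpolation=cv2.INTER_CUBIC)[:600])
im=[cv2.imread(f"pics/{c}0.png")for c in("scene","top")]
a=cv2.resize(im[0][265:405,415:575],None,fx=2.5,fy=2.5);b=cv2.resize(im[1][255:395,100:260],None,fx=2.5,fy=2.5)
cv2.imwrite("pics/tray_z.png",np.hstack([a,b]))
a=cv2.resize(im[0][180:350,240:420],None,fx=2,fy=2);b=cv2.resize(im[1][170:340,220:400],None,fx=2,fy=2)
cv2.imwrite("pics/disp_z.png",np.hstack([a,b]))
print(atz("scene",(320,210),.125),atz("top",(327,250),.125))
print(atz("scene",(320,210),.112),atz("top",(327,250),.112))
print(atz("scene",(493,334),.004),atz("top",(173.5,307),.004))
E
```

```text
[ 0.59461387 -0.03003543  0.125     ] [ 0.5898727  -0.03741782  0.125     ]
[ 0.58776782 -0.03733884  0.112     ] [ 0.59212983 -0.03793761  0.112     ]
[0.48625093 0.34829755 0.004     ] [0.48585775 0.34552523 0.004     ]
```

View pics/scene_z.png

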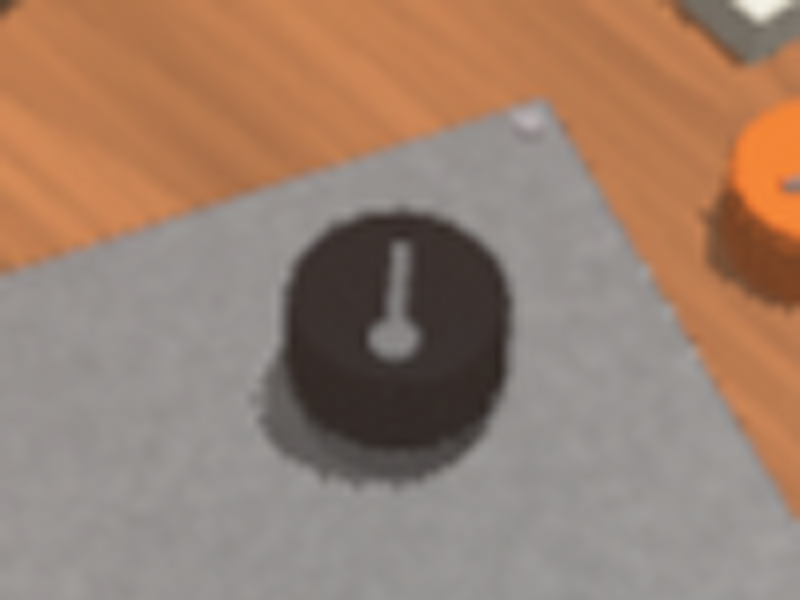

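View pics/top_z.png

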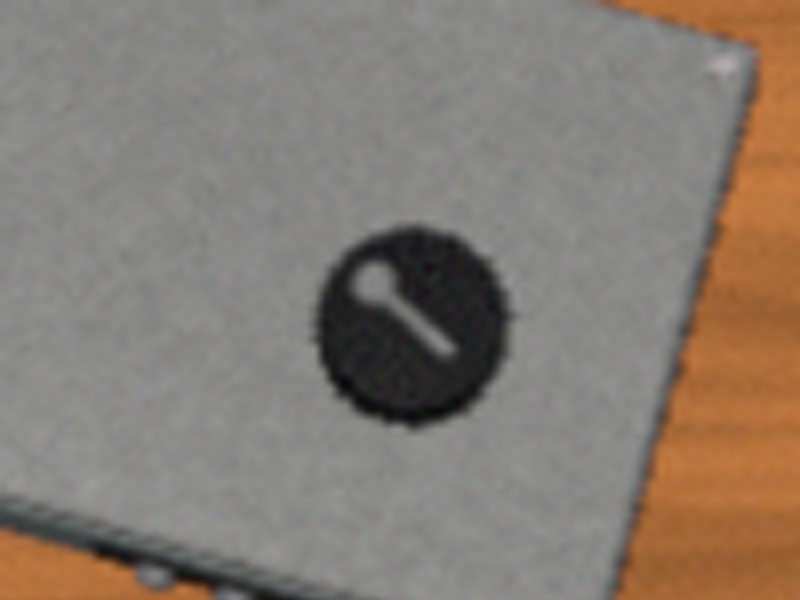

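View pics/tray_z.png

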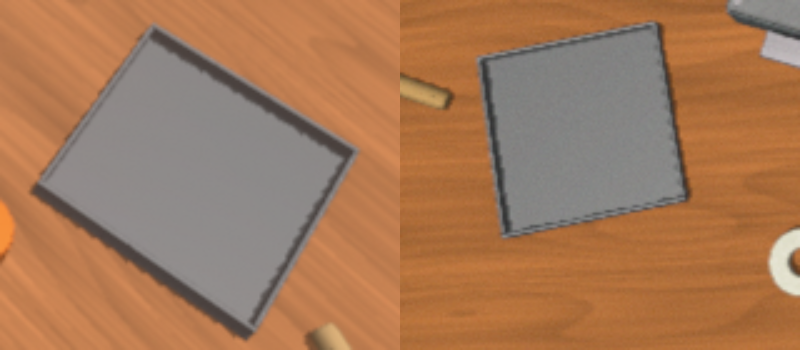

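View pics/disp_z.png

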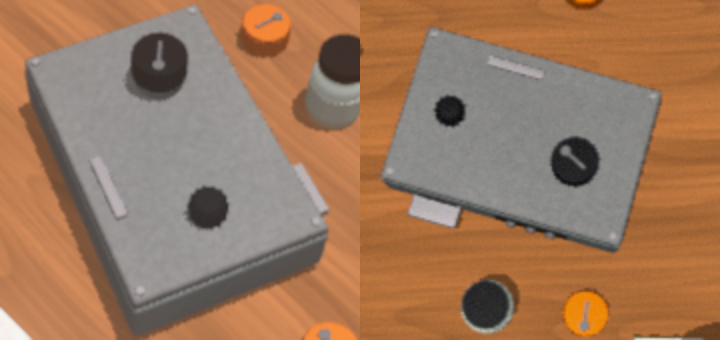

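```bash
python3 - <<'E'
from h import *
t=lambda x,y:(276+x/8,210+y/8); s=lambda x,y:(270+x/8,170+y/8)
print("cap",atz("top",t(411,316),.127),atz("scene",s(398,305),.127))
for a,b,c,f in [((375,283),(452,350),"top",t),((393,340),(401,243),"scene",s)]:
    A=atz(c,f(*a),.127);B=atz(c,f(*b),.127);print(c,A,B,np.degrees(np.arctan2(*(A-B)[1::-1])))
cs=[(256.5,185),(370,216.5),(348.5,292),(232.5,258)]
P=np.array([atz("top",p,.085)[:2] for p in cs]);print(P,P.mean(0))
for i in range(4):
    d=P[(i+1)%4]-P[i];print(np.linalg.norm(d),np.degrees(np.arctan2(d[1],d[0])))
cs=[(132,278),(203.5,264.5),(214.5,334),(141,348.5)]
P=np.array([atz("top",p,.02)[:2] for p in cs]);print(P,P.mean(0))
for i in range(4):
    d=P[(i+1)%4]-P[i];print(np.linalg.norm(d),np.degrees(np.arctan2(d[1],d[0])))
print("jar",atz("top",(283,322),.095),atz("scene",(412,209),.095))
# ellipse top disc check
for c in("top","scene"):
    k=proj(c,(0.5905,-.038,.127));print(k)
E
```

```text
cap [ 0.59065556 -0.03826716  0.127     ] [ 0.59291043 -0.03265178  0.127     ]
top [ 0.60083225 -0.02838102  0.127     ] [ 0.58014797 -0.04954946  0.127     ] 45.66277599410604
scene [ 0.60106615 -0.02553001  0.127     ] [ 0.57928602 -0.04645942  0.127     ] 43.85890475876724
[[ 0.76601069  0.12444233]
 [ 0.67394414 -0.14731153]
 [ 0.49432326 -0.08413252]
 [ 0.58824764  0.18656332]] [0.63063143 0.0198904 ]
0.28692579190591866 -108.71568930907765
0.19040810279320997 160.62142464382674
0.286527533947868 70.86456359542532
0.18830486047902711 -19.2624546935199
[[0.56087849 0.44432614]
 [0.58618288 0.2674114 ]
 [0.41448561 0.24235312]
 [0.38858671 0.41986192]] [0.48753342 0.34348815]
0.1787152329098733 -81.86010416448202
0.1735161896142464 -171.6966137111486
0.17938820460981497 98.30100188347845
0.17401998202550317 8.081571463223087
jar [0.43155994 0.07189148 0.095     ] [0.43756975 0.07692481 0.095     ]
[327.26325893 249.57164029]
[318.81887598 205.87275339]
```

```bash
cat >> h.py <<'E'
from scipy.spatial.transform import Rotation as Ro
def Rt(s=None):
    s=s or robot.observe(); return Ro.from_euler('xyz',s["tool_rot"]).as_matrix()
def rel(target):
    s=robot.observe();R=Rt(s)
    print("t",round(s["time"],2),"pos",s["tool_pos"].round(4),"q",s["qpos"].round(3),"F",s["contact_force"].round(1),"T",s["torque"].round(2),"open",round(s["opening"],4))
    print("R",R.round(3).tolist(),"jaw yaw",np.degrees(np.arctan2(R[1,1],R[0,1])).round(1))
    print("shift in tool",(R.T@(np.array(target)-s["tool_pos"])).round(4))
E
python3 -c "
from h import *
rel((.5905,-.038,.2))"
```

```text
t 0.55 pos [ 0.1824 -0.4923  0.1989] q [-1.362  0.342  1.524  0.     1.275 -0.146] F [-0.3 -0.1  0.4] T [ 0.01  0.03 -0.04] open 0.092
R [[0.0, 0.347, -0.938], [-0.0, -0.938, -0.347], [-1.0, 0.0, -0.0]] jaw yaw -69.7
shift in tool [-0.0011 -0.2842 -0.5405]
```

Request:
play_rows([
  [[0,-0.021,-0.04,0,1],[0,-0.021,-0.04,0,1],[0,-0.021,-0.04,0,1],[0,-0.021,-0.04,0,1],[0,-0.021,-0.04,0,1],[0,-0.021,-0.04,0,1],[0,-0.021,-0.04,0,1],[0,-0.021,-0.04,0,1],[0,-0.021,-0.04,0,1],[0,-0.021,-0.04,0,1]],
])

```text
time: 1.55
tool_pos: [0.4933, -0.1501, 0.199]
tool_rot: [1.733, 1.565, -1.066]
contact_force: [1.2, -0.3, -0.1]
opening: 0.0918
```

```bash
python3 -c "
from h import *
rel((.5905,-.038,.2))"
```

```text
t 1.55 pos [ 0.4933 -0.1501  0.199 ] q [-0.442  0.322  1.553 -0.003  1.262  0.787] F [ 1.2 -0.3 -0.1] T [-0.06  0.    0.01] open 0.0918
R [[0.003, 0.337, -0.942], [-0.005, -0.942, -0.337], [-1.0, 0.005, -0.001]] jaw yaw -70.3
shift in tool [-0.0012 -0.0728 -0.1292]
```

Request:
play_rows([
  [[0,-0.02,-0.036,0,1],[0,-0.02,-0.036,0,1],[0,-0.02,-0.036,0,1],[0,-0.009,-0.016,0,1],[0,-0.003,-0.005,0,1],[0,0,0,0,1],[0,0,0,0,1],[0,0,0,0,1],[0,0,0,0,1],[0,0,0,0,1]],
])

```text
time: 2.55
tool_pos: [0.5946, -0.0317, 0.1985]
tool_rot: [1.728, 1.565, -1.067]
contact_force: [-0.0, -0.2, -1.3]
opening: 0.092
```

```bash
python3 -c "
from h import *
rel((.5905,-.038,.2))
im=robot.read_camera('wrist');cv2.imwrite('pics/w1.png',im[:,:,::-1])
print(robot.spot_in('wrist','cap_center'))
print(proj('wrist',(.5905,-.038,.127)),proj('wrist',(.601,-.027,.127)))
print(atz('wrist',(319,200),.127))
"
```

```text
t 2.55 pos [ 0.5946 -0.0317  0.1985] q [-0.179  0.471  1.324 -0.005  1.343  1.046] F [-0.  -0.2 -1.3] T [ 0.02  0.01 -0.01] open 0.092
R [[0.003, 0.34, -0.94], [-0.005, -0.94, -0.34], [-1.0, 0.006, -0.001]] jaw yaw -70.1
shift in tool [-0.0014  0.0045  0.006 ]
[{'point': [321.5, 246.9], 'score': 0.97}, {'point': [430.5, 12.4], 'score': 0.85}, {'point': [279.3, 360.0], 'score': 0.69}, {'point': [50.6, 60.3], 'score': 0.63}]
[323.3487082  250.92163994] [314.90876102 234.62079139]
[ 0.62812386 -0.02064877  0.127     ]
```

View pics/w1.png

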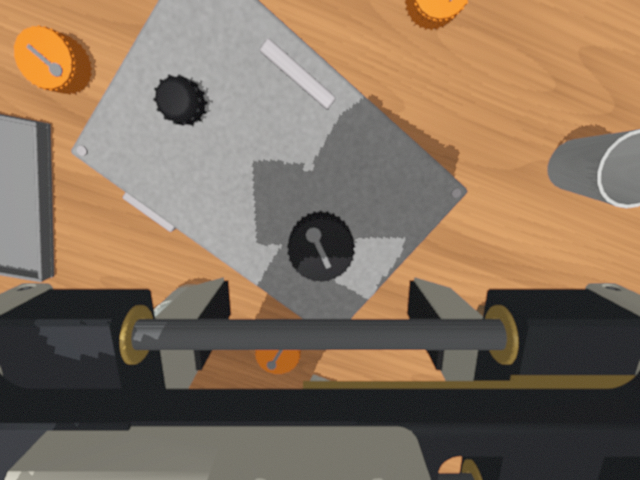

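```bash
python3 -c "
from h import *
im=cv2.imread('pics/w1.png')[195:295,255:385];cv2.imwrite('pics/w1z.png',cv2.resize(im,None,fx=6,fy=6,interpolation=cv2.INTER_CUBIC))
f=lambda p,z:atz('wrist',p,z)[:2]
ang=lambda a,b,z:np.degrees(np.arctan2(*(f(b,z)-f(a,z))[::-1]))
print('cap',f((321.5,245),.127),'yaw',ang((326,264),(314,235),.127))
print('edge y',ang((262,284),(76,150),.085),ang((464,190),(365,303),.085),ang((250,0),(464,190),.085))
"
```

```text
cap [ 0.59467977 -0.0348884 ] yaw 41.492764438440226
edge y 70.87828256902637 162.55152719141012 -108.70617866624248
```

View pics/w1z.png

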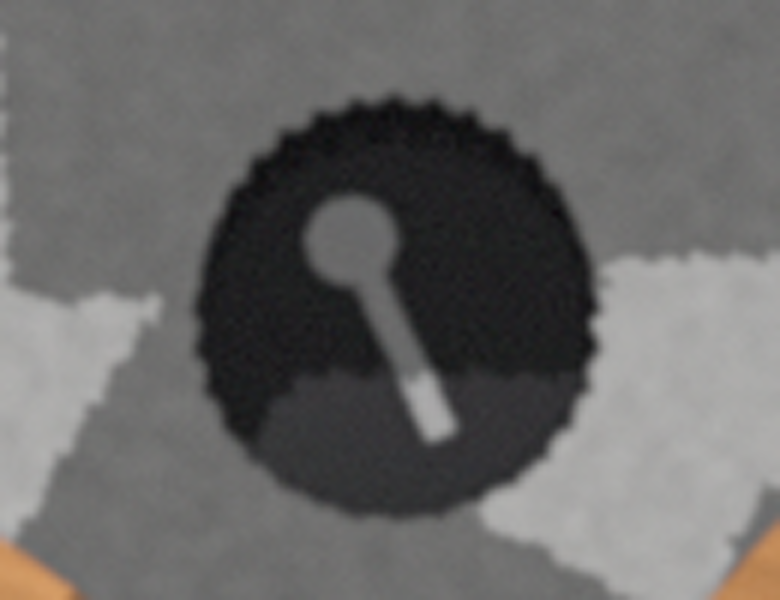

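Request:
play_rows([
  [[0.0,0.004,0.005,0,1],[0.02,0,0,0,1],[0.02,0,0,0,1],[0.02,0,0,0,1],[0.015,0,0,0,1],[0.01,0,0,0,1],[0.005,0,0,0,1],[0,0,0,0,1],[0,0,0,0,1],[0,0,0,0,1]],
])

```text
time: 3.65
tool_pos: [0.592, -0.0414, 0.1084]
tool_rot: [2.085, 1.56, -0.711]
contact_force: [0.7, 0.6, -0.1]
opening: 0.0916
```

```bash
python3 -c "
from h import *
rel((.591,-.037,.094))
im=robot.read_camera('wrist');cv2.imwrite('pics/w2.png',im[:,:,::-1])
im=robot.read_camera('scene');cv2.imwrite('pics/s2.png',cv2.resize(im[130:290,230:430,::-1],None,fx=4,fy=3.75))
"
```

```text
t 3.65 pos [ 0.592  -0.0414  0.1084] q [-0.196  0.541  1.465 -0.006  1.125  1.032] F [ 0.7  0.6 -0.1] T [-0.03  0.02  0.01] open 0.0916
R [[0.008, 0.339, -0.941], [-0.007, -0.941, -0.339], [-1.0, 0.01, -0.006]] jaw yaw -70.2
shift in tool [ 0.0144 -0.0046 -0.0005]
```

View pics/w2.png

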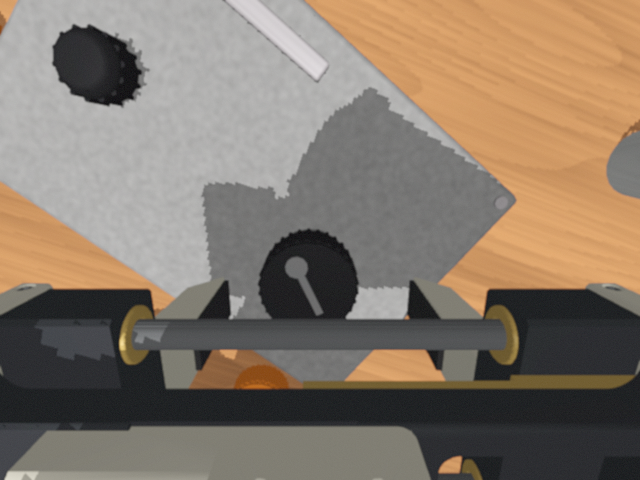

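View pics/s2.png

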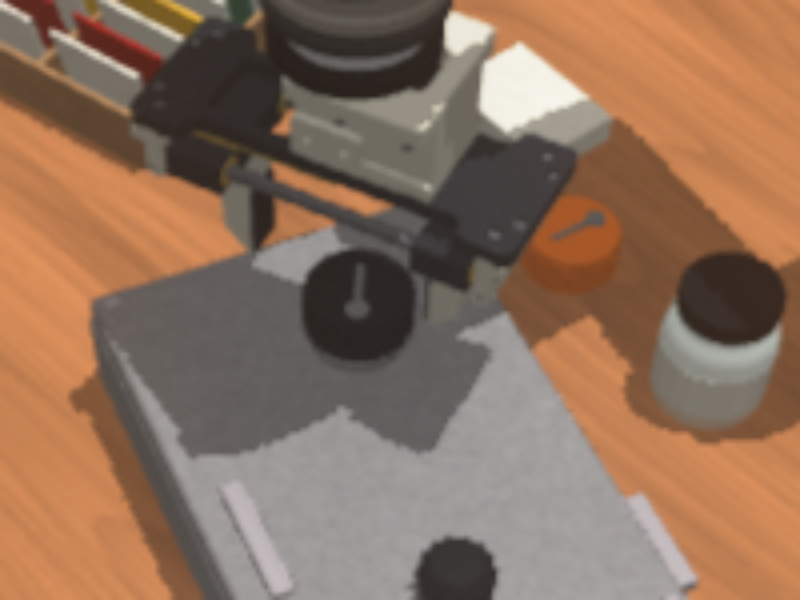

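Request:
play_rows([
  [[0.0,-0.004,0,0,1],[0.007,0,0,0,1],[0.006,0,0,0,1],[0.001,0,0,0,1],[0,0,0,0,1],[0,0,0,0,1],[0,0,0,0,1],[0,0,0,0,1],[0,0,0,0,1],[0,0,0,0,1]],
])

```text
time: 4.75
tool_pos: [0.5911, -0.0373, 0.094]
tool_rot: [2.154, 1.558, -0.642]
contact_force: [-0.5, -0.1, 0.2]
opening: 0.0914
```

```bash
python3 -c "
from h import *
rel((.591,-.037,.094))
im=robot.read_camera('wrist');cv2.imwrite('pics/w3.png',im[:,:,::-1])
"
```

```text
t 4.75 pos [ 0.5911 -0.0373  0.094 ] q [-0.189  0.554  1.487 -0.006  1.089  1.039] F [-0.5 -0.1  0.2] T [0.05 0.03 0.02] open 0.0914
R [[0.01, 0.339, -0.941], [-0.008, -0.941, -0.339], [-1.0, 0.011, -0.007]] jaw yaw -70.2
shift in tool [-0.     -0.0003  0.    ]
```

View pics/w3.png

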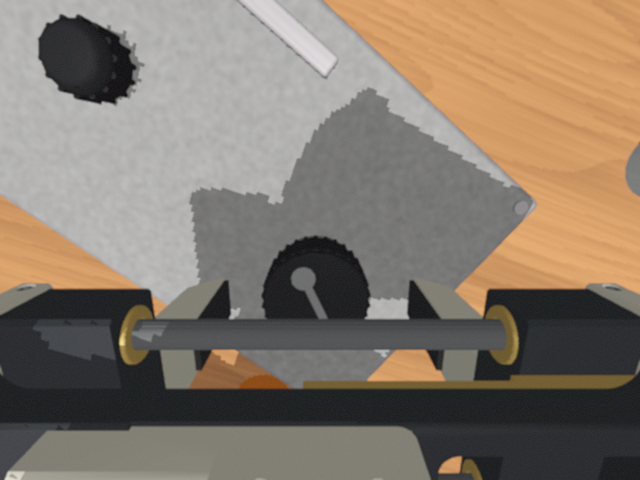

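The cap is centred between the fingers (column 316, with the finger midpoint at 319). I'll close gently.

Request:
play_rows([
  [[0,0,0,0,-1],[0,0,0,0,-1],[0,0,0,0,-1],[0,0,0,0,-1],[0,0,0,0,-1],[0,0,0,0,-1],[0,0,0,0,-1],[0,0,0,0,-1],[0,0,0,0,-1],[0,0,0,0,-1]],
], grip_force=15)

```text
time: 5.8
tool_pos: [0.5912, -0.0372, 0.0941]
tool_rot: [2.163, 1.558, -0.633]
contact_force: [-0.7, -0.2, 0.2]
opening: 0.0534
```

```bash
python3 -c "
from h import *
rel((.591,-.037,.094))
"
```

```text
t 5.8 pos [ 0.5912 -0.0372  0.0941] q [-0.189  0.554  1.487 -0.006  1.089  1.039] F [-0.7 -0.2  0.2] T [-0.01 -0.01  0.05] open 0.0534
R [[0.01, 0.339, -0.941], [-0.008, -0.941, -0.339], [-1.0, 0.011, -0.007]] jaw yaw -70.2
shift in tool [ 0.0001 -0.0003  0.0001]
```

Gripped: the opening is 53.4 mm and there is almost no side force, so the centre is right. Now I'll turn it anticlockwise, which is negative about tool x because that axis points down.

Request:
play_rows([
  [[0,0,0,-4,-1],[0,0,0,-6,-1],[0,0,0,-6,-1],[0,0,0,-6,-1],[0,0,0,-6,-1],[0,0,0,-6,-1],[0,0,0,-6,-1],[0,0,0,-5,-1],[0,0,0,0,-1],[0,0,0,0,-1]],
])

```text
time: 6.8
tool_pos: [0.5919, -0.0363, 0.0942]
tool_rot: [1.511, 1.557, -0.47]
contact_force: [-0.2, 0.2, -0.4]
opening: 0.053
```

```bash
python3 -c "
from h import *
rel((.5911,-.0373,.094))
im=robot.read_camera('wrist');cv2.imwrite('pics/w4.png',im[:,:,::-1])
im=robot.read_camera('scene');cv2.imwrite('pics/s4.png',cv2.resize(im[130:290,230:430,::-1],None,fx=4,fy=3.75))
"
```

```text
t 6.8 pos [ 0.5919 -0.0363  0.0942] q [-0.188  0.554  1.486 -0.004  1.088  0.224] F [-0.2  0.2 -0.4] T [ 0.03 -0.09  0.03] open 0.053
R [[0.012, 0.917, -0.399], [-0.006, -0.399, -0.917], [-1.0, 0.013, 0.001]] jaw yaw -23.5
shift in tool [ 0.0002 -0.0004  0.0012]
```

View pics/w4.png

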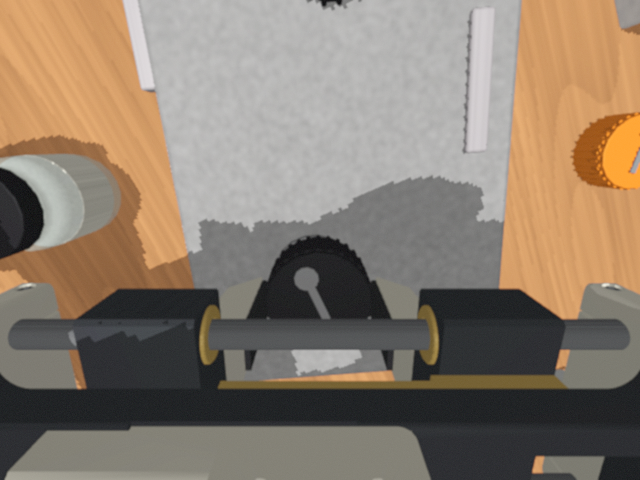

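View pics/s4.png

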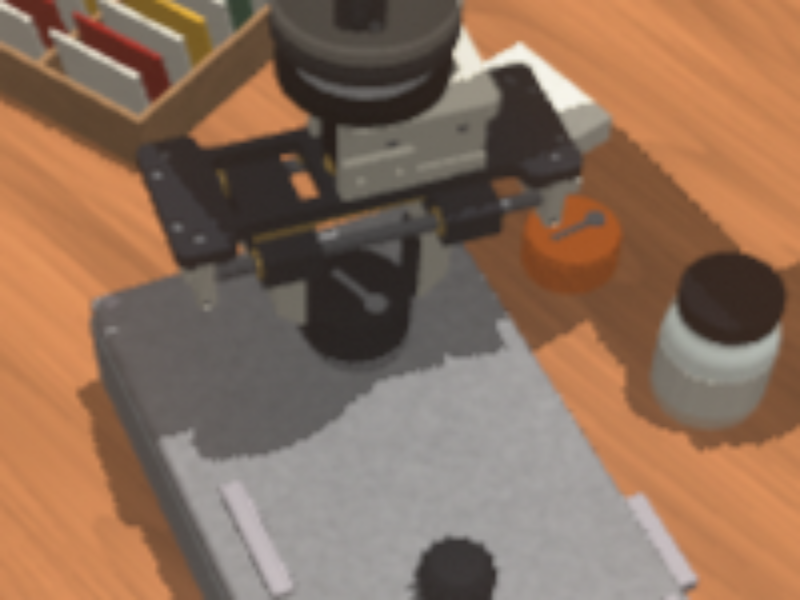

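The cap turns with the gripper and the torque is tiny: 47° so far. Continuing.

Request:
play_rows([
  [[0,0,0.001,-4,-1],[0,0,0,-5,-1],[0,0,0,-5,-1],[0,0,0,-5,-1],[0,0,0,-5,-1],[0,0,0,-5,-1],[0,0,0,-4,-1],[0,0,0,-3,-1],[0,0,0,0,-1],[0,0,0,0,-1]],
])

```text
time: 7.9
tool_pos: [0.5914, -0.0357, 0.0941]
tool_rot: [1.074, 1.559, -0.268]
contact_force: [-0.2, 1.2, -0.6]
opening: 0.053
```

```bash
python3 -c "
from h import *
rel((.5911,-.0373,.094))
im=robot.read_camera('wrist');cv2.imwrite('pics/w5.png',im[:,:,::-1])
"
```

```text
t 7.9 pos [ 0.5914 -0.0357  0.0941] q [-1.890e-01  5.530e-01  1.488e+00 -1.000e-03  1.088e+00 -4.170e-01] F [-0.2  1.2 -0.6] T [ 0.13 -0.1   0.01] open 0.053
R [[0.012, 0.974, 0.226], [-0.003, 0.226, -0.974], [-1.0, 0.011, 0.006]] jaw yaw 13.1
shift in tool [ 0.0001 -0.0006  0.0015]
```

View pics/w5.png

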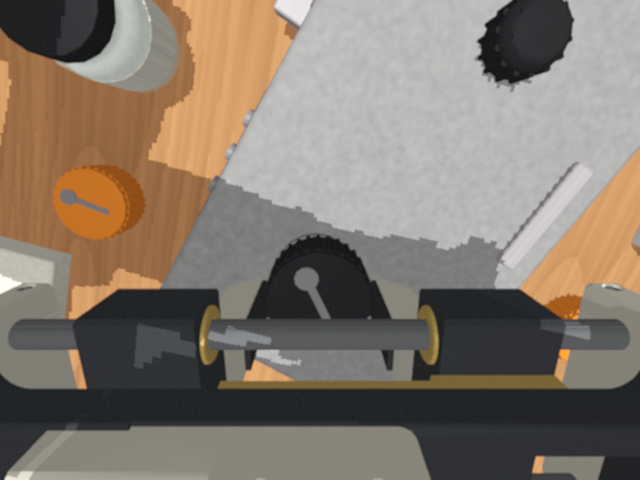

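Request:
play_rows([
  [[0,0,0.001,-3,-1],[0,0,0,-3,-1],[0,0,0,-3,-1],[0,0,0,-3,-1],[0,0,0,-3,-1],[0,0,0,-3,-1],[0,0,0,-3,-1],[0,0,0,-3,-1],[0,0,0,0,-1],[0,0,0,0,-1]],
])

```text
time: 8.95
tool_pos: [0.5909, -0.0362, 0.0941]
tool_rot: [0.874, 1.561, -0.055]
contact_force: [0.3, 1.1, 1.0]
opening: 0.0532
```

```bash
python3 -c "
from h import *
rel((.5911,-.0373,.094))
im=robot.read_camera('wrist');cv2.imwrite('pics/w6.png',im[:,:,::-1])
im=robot.read_camera('top');cv2.imwrite('pics/t6.png',cv2.resize(im[170:330,230:430,::-1],None,fx=4,fy=3.75))
"
```

```text
t 8.95 pos [ 0.5909 -0.0362  0.0941] q [-0.191  0.554  1.488  0.002  1.09  -0.834] F [0.3 1.1 1. ] T [ 0.2  -0.07 -0.46] open 0.0532
R [[0.01, 0.801, 0.599], [-0.001, 0.599, -0.801], [-1.0, 0.008, 0.007]] jaw yaw 36.8
shift in tool [ 0.0001 -0.0005  0.001 ]
```

View pics/w6.png

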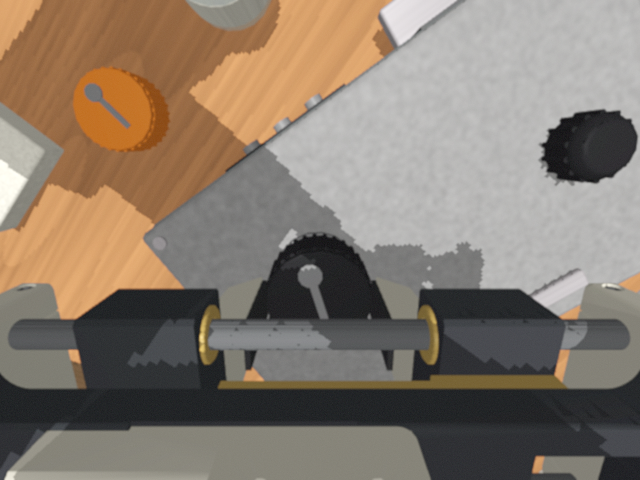

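Torque about z jumped to -0.46 Nm, and the bar slipped slightly in the jaws: from (306,278) to (309,276). The stop was reached after about 100°. I'll back off a few degrees, firm the grip and start lifting.

Request:
play_rows([
  [[0,0,0,3,-1],[0,0,0,1,-1],[0,0,0,0,-1],[0,0,0,0,-1],[-0.002,0,0,0,-1],[-0.002,0,0,0,-1],[-0.003,0,0,0,-1],[-0.003,0,0,0,-1],[0,0,0,0,-1],[0,0,0,0,-1]],
], grip_force=25)

```text
time: 10.05
tool_pos: [0.5906, -0.0364, 0.1048]
tool_rot: [0.803, 1.561, -0.195]
contact_force: [-1.0, 0.8, -1.0]
opening: 0.0526
```

```bash
python3 -c "
from h import *
rel((.5911,-.0373,.094))
im=robot.read_camera('wrist');cv2.imwrite('pics/w7.png',im[:,:,::-1])
im=robot.read_camera('scene');cv2.imwrite('pics/s7.png',cv2.resize(im[130:290,230:430,::-1],None,fx=4,fy=3.75))
"
```

```text
t 10.05 pos [ 0.5906 -0.0364  0.1048] q [-0.191  0.542  1.476 -0.     1.114 -0.764] F [-1.   0.8 -1. ] T [ 0.05 -0.14 -0.03] open 0.0526
R [[0.01, 0.84, 0.542], [-0.002, 0.542, -0.84], [-1.0, 0.007, 0.007]] jaw yaw 32.8
shift in tool [ 0.0108 -0.0001  0.001 ]
```

View pics/w7.png

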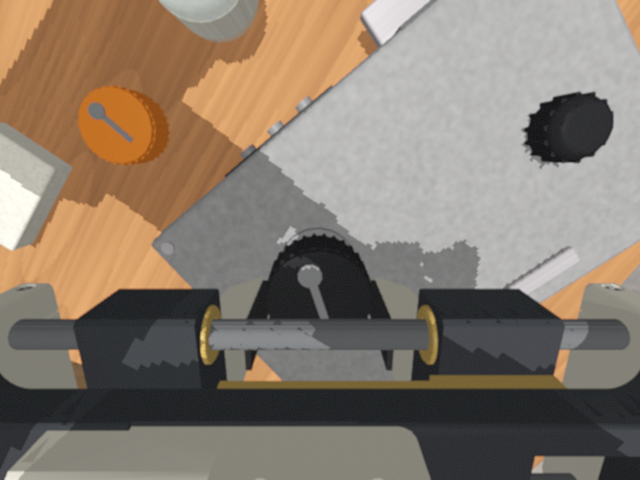

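View pics/s7.png

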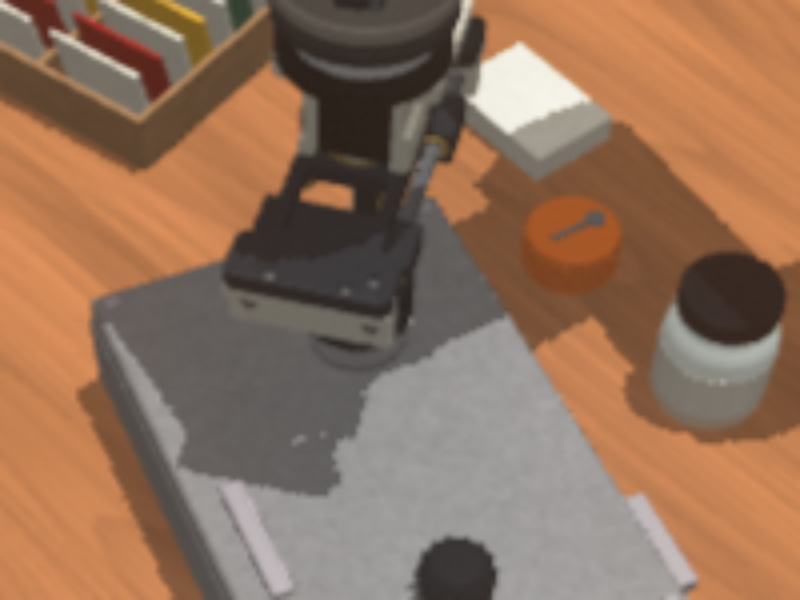

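It rose 10.7 mm with no force, and the cap stayed put in the jaws, so it is free. Lifting on.

Request:
play_rows([
  [[-0.006,0,0,0,-1],[-0.01,0,0,0,-1],[-0.012,0,0,0,-1],[-0.012,0,0,0,-1],[-0.012,0,0,0,-1],[-0.012,0,0,0,-1],[-0.012,0,0,0,-1],[-0.006,0,0,0,-1],[0,0,0,0,-1],[0,0,0,0,-1]],
])

```text
time: 11.15
tool_pos: [0.5908, -0.0367, 0.1978]
tool_rot: [0.779, 1.555, -0.218]
contact_force: [-0.5, 0.4, -1.7]
opening: 0.053
```

```bash
python3 -c "
from h import *
rel((.4875,.344,.19))
im=robot.read_camera('wrist');cv2.imwrite('pics/w8.png',im[:,:,::-1])
im=robot.read_camera('scene');cv2.imwrite('pics/s8.png',cv2.resize(im[130:290,230:430,::-1],None,fx=4,fy=3.75))
"
```

```text
t 11.15 pos [ 0.5908 -0.0367  0.1978] q [-0.191  0.456  1.35  -0.     1.319 -0.764] F [-0.5  0.4 -1.7] T [ 0.01 -0.11  0.01] open 0.053
R [[0.016, 0.84, 0.542], [-0.004, 0.542, -0.84], [-1.0, 0.011, 0.012]] jaw yaw 32.8
shift in tool [ 0.0048  0.1196 -0.3759]
```

View pics/w8.png

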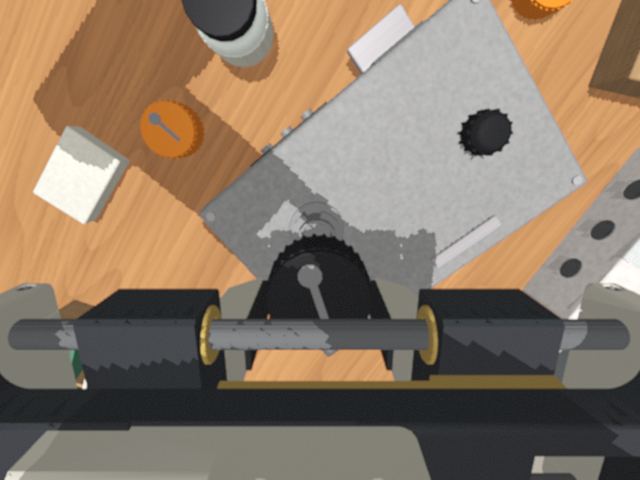

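View pics/s8.png

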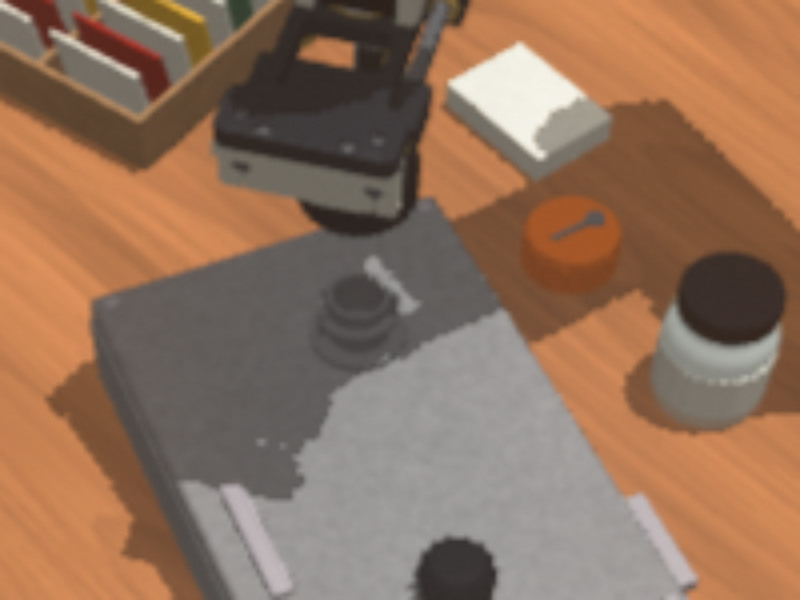

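The cap is off and the neck is bare. I'll carry it to the tray, well above the jar (top at 0.095 m).

Request:
play_rows([
  [[0,0.006,-0.02,0,-1],[0,0.012,-0.038,0,-1],[0,0.012,-0.038,0,-1],[0,0.012,-0.038,0,-1],[0,0.012,-0.038,0,-1],[0,0.012,-0.038,0,-1],[0,0.012,-0.038,0,-1],[0,0.012,-0.038,0,-1],[0,0.01,-0.03,0,-1],[0,0.005,-0.015,0,-1]],
])

```text
time: 12.25
tool_pos: [0.4943, 0.3074, 0.1873]
tool_rot: [-0.071, 1.564, -1.076]
contact_force: [0.3, -0.0, -1.4]
opening: 0.0531
```

```bash
python3 -c "
from h import *
rel((.4875,.344,.1))
"
```

```text
t 12.25 pos [0.4943 0.3074 0.1873] q [ 0.429  0.456  1.379 -0.007  1.306 -0.136] F [ 0.3 -0.  -1.4] T [ 0.02 -0.14  0.05] open 0.0531
R [[0.003, 0.844, 0.536], [-0.006, 0.536, -0.844], [-1.0, -0.0, 0.007]] jaw yaw 32.4
shift in tool [ 0.087   0.0139 -0.0351]
```

Request:
play_rows([
  [[0,0.005,-0.012,0,-1],[0,0.004,-0.012,0,-1],[0.005,0.002,-0.004,0,-1],[0.015,0,0,0,-1],[0.025,0,0,0,-1],[0.025,0,0,0,-1],[0.025,0,0,0,-1],[0.02,0,0,0,-1],[0.012,0,0,0,-1],[0.0,0,0,0,-1]],
])

```text
time: 13.25
tool_pos: [0.4895, 0.3352, 0.0518]
tool_rot: [-0.438, 1.562, -1.445]
contact_force: [-0.4, -0.2, -1.5]
opening: 0.0528
```

```bash
python3 -c "
from h import *
rel((.4875,.344,.008))
im=robot.read_camera('top');cv2.imwrite('pics/t9.png',cv2.resize(im[230:390,90:290,::-1],None,fx=4,fy=3.75))
im=robot.read_camera('scene');cv2.imwrite('pics/s9.png',cv2.resize(im[250:410,400:600,::-1],None,fx=4,fy=3.75))
"
```

```text
t 13.25 pos [0.4895 0.3352 0.0518] q [ 0.476  0.613  1.511 -0.01   1.02  -0.082] F [-0.4 -0.2 -1.5] T [ 0.   -0.12 -0.03] open 0.0528
R [[0.001, 0.845, 0.534], [-0.009, 0.534, -0.845], [-1.0, -0.004, 0.008]] jaw yaw 32.3
shift in tool [ 0.0437  0.0032 -0.0089]
```

View pics/t9.png

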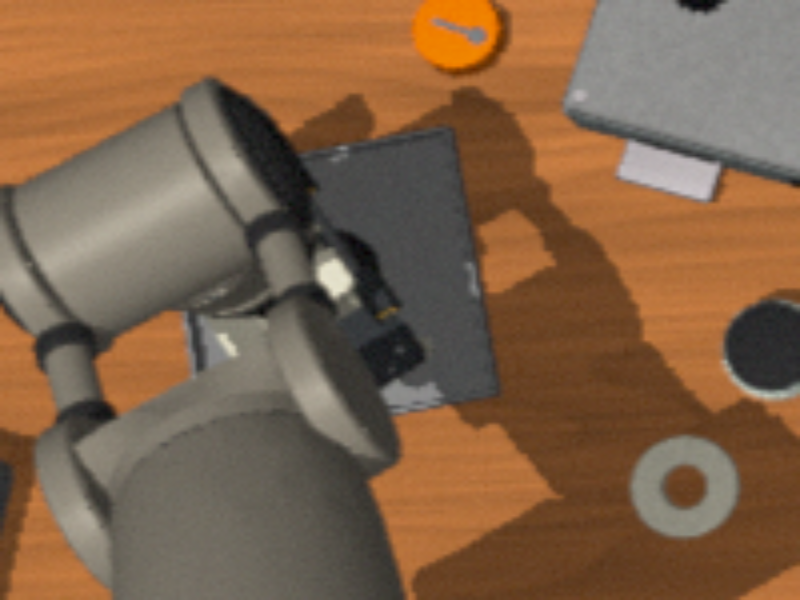

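View pics/s9.png

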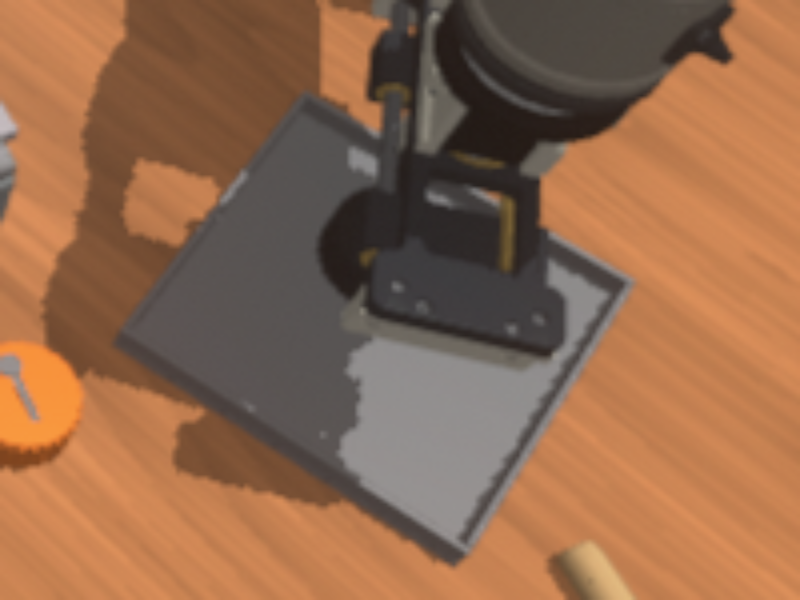

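Both views show the cap held over the tray interior. I'll lower it to a TCP height of about 8 mm; the fingertips are some 3 mm below the cap's base.

Request:
play_rows([
  [[0,0.003,-0.008,0,-1],[0.008,0,0,0,-1],[0.01,0,0,0,-1],[0.01,0,0,0,-1],[0.008,0,0,0,-1],[0.004,0,0,0,-1],[0.002,0,0,0,-1],[0,0,0,0,-1],[0,0,0,0,-1],[0,0,0,0,-1]],
])

```text
time: 14.35
tool_pos: [0.4911, 0.3461, 0.0114]
tool_rot: [0.589, 1.56, -0.418]
contact_force: [0.1, -0.7, -0.1]
opening: 0.0524
```

```bash
python3 -c "
from h import *
rel((.4875,.344,.006))
im=robot.read_camera('wrist');cv2.imwrite('pics/w10.png',im[:,:,::-1])
"
```

```text
t 14.35 pos [0.4911 0.3461 0.0114] q [ 0.491  0.672  1.531 -0.01   0.932 -0.066] F [ 0.1 -0.7 -0.1] T [ 0.01 -0.13 -0.01] open 0.0524
R [[0.01, 0.845, 0.534], [-0.004, 0.534, -0.845], [-1.0, 0.006, 0.009]] jaw yaw 32.3
shift in tool [ 0.0054 -0.0041 -0.0002]
```

View pics/w10.png

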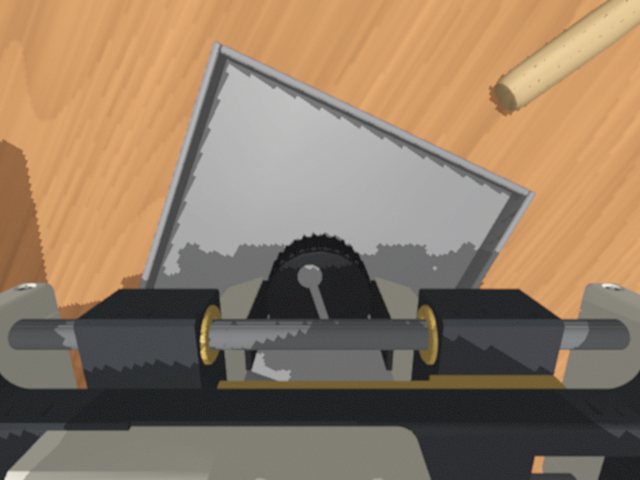

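Request:
play_rows([
  [[0.002,0,0,0,-1],[0.002,0,0,0,-1],[0.001,0,0,0,-1],[0,0,0,0,-1],[0,0,0,0,-1],[0,0,0,0,0.2],[0,0,0,0,0.3],[0,0,0,0,0.5],[0,0,0,0,0.7],[0,0,0,0,0.8]],
])

```text
time: 15.4
tool_pos: [0.492, 0.3465, 0.0073]
tool_rot: [0.755, 1.558, -0.252]
contact_force: [-1.2, 0.1, -0.5]
opening: 0.079
```

```bash
python3 -c "
from h import *
rel((.4875,.344,.2))
im=robot.read_camera('wrist');cv2.imwrite('pics/w11.png',im[:,:,::-1])
"
```

```text
t 15.4 pos [0.492  0.3465 0.0073] q [ 0.491  0.678  1.533 -0.011  0.921 -0.066] F [-1.2  0.1 -0.5] T [-0.   -0.12  0.01] open 0.079
R [[0.012, 0.845, 0.534], [-0.003, 0.534, -0.845], [-1.0, 0.009, 0.009]] jaw yaw 32.3
shift in tool [-0.1928 -0.0035  0.0015]
```

View pics/w11.png

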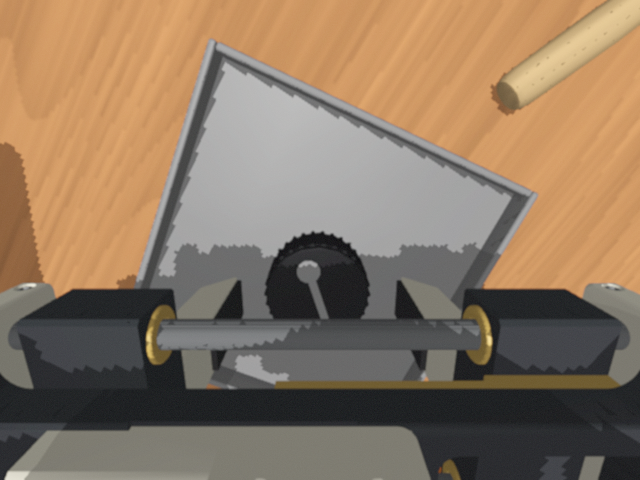

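Released: the cap sits upright on the floor and the fingers are clear of it on both sides. Next I'll raise the arm.

Request:
play_rows([
  [[-0.006,0,0,0,0.9],[-0.015,0,0,0,0.9],[-0.025,0,0,0,0.9],[-0.025,0,0,0,0.9],[-0.025,0,0,0,0.9],[-0.025,0,0,0,0.9],[-0.025,0,0,0,0.9],[-0.015,0,0,0,0.9],[0,0,0,0,0.9],[0,0,0,0,0.9]],
])

```text
time: 16.45
tool_pos: [0.4894, 0.3468, 0.1776]
tool_rot: [0.799, 1.558, -0.208]
contact_force: [-0.7, -0.5, -0.3]
opening: 0.0869
```

```bash
python3 -c "
from h import *
rel((.4875,.344,.2))
im=robot.read_camera('wrist');cv2.imwrite('pics/w12.png',im[:,:,::-1])
print(robot.spot_in('wrist','cap_center')[:3])
im=robot.read_camera('scene');cv2.imwrite('pics/s12.png',im[:,:,::-1])
print(robot.spot_in('scene','jar')[:1],robot.spot_in('scene','cap_center'))
print(atz('wrist',(320,255),.034))
"
```

```text
t 16.45 pos [0.4894 0.3468 0.1776] q [ 0.494  0.49   1.35  -0.009  1.291 -0.068] F [-0.7 -0.5 -0.3] T [-0.04 -0.1   0.02] open 0.0869
R [[0.013, 0.845, 0.534], [-0.003, 0.534, -0.845], [-1.0, 0.009, 0.009]] jaw yaw 32.3
shift in tool [-0.0224 -0.0029  0.0015]
[{'point': [320.0, 216.3], 'score': 0.97}, {'point': [396.0, 357.8], 'score': 0.63}]
[{'point': [409.7, 220.8], 'score': 0.76}] [{'point': [216.7, 297.6], 'score': 0.98}, {'point': [372.7, 194.5], 'score': 0.84}, {'point': [402.9, 358.7], 'score': 0.73}, {'point': [492.8, 331.1], 'score': 0.59}]
[0.51014729 0.31825612 0.034     ]
```

View pics/w12.png

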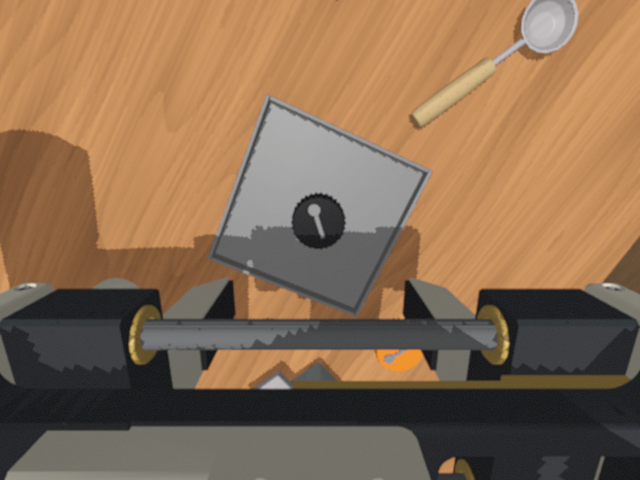

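View pics/s12.png

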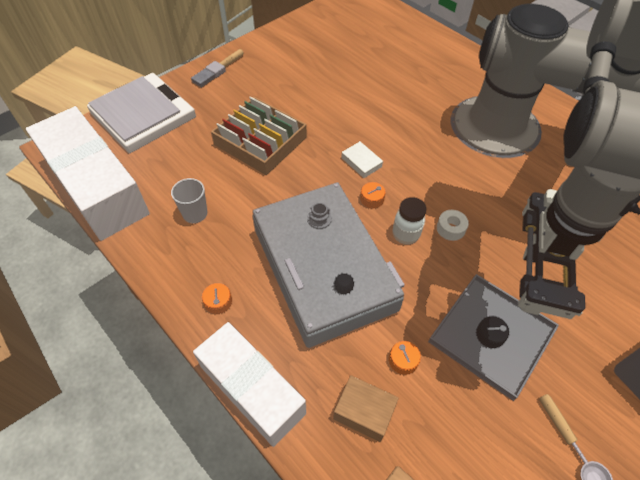

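The cap lies flat in the middle of the tray (scene 493,331), grey bar up. The jar stands where it was (410,221), the neck is bare and the arm is clear. Handing in.

```bash
python3 -c "
from h import *
print(atz('wrist',(319,219),.034) if 0 else atz('scene',(493,329),.034))
print(robot.hand_in())"
```

```text
[0.4953089  0.34402371 0.034     ]
the job is handed in; nothing more can be done
None
```

I unscrewed the black ribbed cap, lifted it off the neck, set it down in the empty tray and let go. The job was handed in at about 16.5 s of the 48 s allowed. No verdict comes back, so the result below rests on my own checks.

- **Unscrewing:** one grip was enough. I turned the cap about 100° anticlockwise until it hit the stop, where the torque jumped to 0.46 Nm and the cap slipped slightly in the jaws. I backed off 4°, and it lifted with almost no force.
- **Placing:** I let go with the cap a few millimetres above the tray floor.
- **Last checks:**
  - The cap is flat and the right way up, at about (0.495, 0.344) against a tray centre of (0.488, 0.344). That is about 8 mm off, with 62 mm allowed.
  - The jar is within 2–3 pixels of where it was in the scene camera.
  - The gripper is clear of everything.
- **One disagreement:** I measured the cap's starting angle as about 62–64° from the neck's x axis, not the stated 16–40°. I therefore relied on feeling the stop rather than on the angle. The stop came near 161°, which matches the end of the stated free range.

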